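# Hold the filling funnel over the open jar on the scale

## Task

Two of the three jars on the scale are already closed; lift the steel funnel out of its stand, carry it across over the scale's draught shield, and hold it upright and steady with its spout centred about one centimetre above the mouth of the open jar, ready for filling. The weighing must not be disturbed, so the funnel may never touch the jars, the scale or its shield, and the jars and the other things on the bench stay where they are. Finish while still holding the funnel there: do not lower it into the jar or let it go.

Things in the scene. Friction and masses are not known exactly. Their poses are not given: they have to be found in the camera images.
- funnel_handle (a point): Grip point of the loose steel powder funnel (130 to 225 g): the upright handle plate, 10 mm thick along x, 30 mm wide along y; its top is 17 mm above this point and it is free for 35 mm below. Axes: z up, x towards the funnel's own axis, 60 mm away. Rim 36 mm lower than this point. The weight hangs to the side: pinch the plate firmly across its thickness.
- funnel_outlet (a point): Centre of the lower end of the funnel's spout, on its axis; axes as for the handle point, which lies at (-60, 0, 108) mm from here. Spout 16 mm across for 25 mm, then a cone to a collar 76 mm across, 55 to 72 mm above this point. It starts upright, its collar resting on the stand's ring.
- stand_ring (a point): Funnel stand, fixed: a steel ring (85 mm outside, 65 mm inside, 8 mm thick) on three legs on a 110 mm square base. Point: ring's centre at its top, 75 mm above the table. The spout and cone (about 55 mm) hang down inside it: lift straight up.
- scale_platform (a point): Fixed bench scale, white, 200 (x) by 320 mm (y). Point: centre of the platform's top, 45 mm above the table. Round it a clear draught shield with aluminium rails, 150 by 300 mm (x by y), open above, top 105 mm above this point, 30 mm higher than the jar rims. Jars stand inside in a row along y, about 87 mm apart.
- jar_1_neck (a point): White plastic screw-neck jar, 75 mm tall, 60 mm across, neck 52 mm outside and 46 mm inside across, standing upright and loose on the scale platform. Point: on the jar's axis at the height of its rim (75 mm above its foot, about 120 mm above the table). z up. Two of jars 1 to 3 are closed with a lid, one is open.
- jar_2_neck (a point): White plastic screw-neck jar, 75 mm tall, 60 mm across, neck 52 mm outside and 46 mm inside across, standing upright and loose on the scale platform. Point: on the jar's axis at the height of its rim (75 mm above its foot, about 120 mm above the table). z up. Two of jars 1 to 3 are closed with a lid, one is open.
- jar_3_neck (a point): White plastic screw-neck jar, 75 mm tall, 60 mm across, neck 52 mm outside and 46 mm inside across, standing upright and loose on the scale platform. Point: on the jar's axis at the height of its rim (75 mm above its foot, about 120 mm above the table). z up. Two of jars 1 to 3 are closed with a lid, one is open.
- lid_1 (a point): Aluminium screw lid, 58 mm across, 16 mm tall, screwed onto one of the jars. Point: its top centre, about 3 mm above that jar's rim point. A jar with no lid at its rim is the open one.
- lid_2 (a point): Aluminium screw lid, 58 mm across, 16 mm tall, screwed onto one of the jars. Point: its top centre, about 3 mm above that jar's rim point. A jar with no lid at its rim is the open one.
- bottle_mid (a point): Bystander: closed white plastic bottle, 48 mm across, 130 mm tall, standing between funnel stand and scale. Point: its centre, half-way up.
- sieve_mid (a point): Bystander: shallow round steel pan, 84 mm across, 40 mm tall, with two short side grips. Point: its centre, half-way up.
- scoop_mid (a point): Bystander: green plastic scoop lying at the far side, box 70 by 50 by 30 mm with a 90 mm handle to its -x. Point: the box's centre, half-way up.
Mind the look-alikes: they are no part of the job. Leave any black, green or turquoise look-alike of the part that bears jar_2_neck alone.

How it is judged (in metres and radians):
On the way:
1. the funnel is lifted out of its stand (z of funnel_outlet in the frame of stand_ring above 0.005 m and contact force between the fingers and funnel above 1 N), for 0.1 s.
At the end, for the whole second after the job is handed in: The gripper holds the funnel, upright within 0.12 rad and still, its outlet 3 to 20 mm above the rim of the jar without a lid and within 9 mm of its axis, and the funnel touches nothing but the gripper (((horizontal distance between funnel_outlet and jar_1_neck below 0.009 m and z of funnel_outlet in the frame of jar_1_neck between 0.003 and 0.02 m and horizontal distance between each of lid_1, lid_2 and jar_1_neck above 0.03 m) or (horizontal distance between funnel_outlet and jar_2_neck below 0.009 m and z of funnel_outlet in the frame of jar_2_neck between 0.003 and 0.02 m and horizontal distance between each of lid_1, lid_2 and jar_2_neck above 0.03 m) or (horizontal distance between funnel_outlet and jar_3_neck below 0.009 m and z of funnel_outlet in the frame of jar_3_neck between 0.003 and 0.02 m and horizontal distance between each of lid_1, lid_2 and jar_3_neck above 0.03 m)) and angle between funnel_outlet's own z axis and vertical below 0.12 rad and contact force between the fingers and funnel above 1 N and contact force between funnel and jar_1 below 0.1 N and contact force between funnel and jar_2 below 0.1 N and contact force between funnel and jar_3 below 0.1 N and contact force between funnel and scale below 0.1 N and contact force between funnel and stand below 0.1 N and contact force between funnel and bottle below 0.1 N and contact force between funnel and sieve below 0.1 N and contact force between funnel and scoop below 0.1 N and linear speed of funnel below 0.02 m/s and angular speed of funnel below 0.15 rad/s); the arm keeps its last pose, push and grip.
It fails at once if the funnel touches a jar, the scale or its shield (contact force between funnel and jar_1 above 0.5 N or contact force between funnel and jar_2 above 0.5 N or contact force between funnel and jar_3 above 0.5 N or contact force between funnel and scale above 0.5 N).
It fails at once if a jar is shifted by more than 8 mm or knocked over (distance of any of jar_1_neck, jar_2_neck, jar_3_neck from where it was at the start of the episode above 0.008 m).
It fails at once if the bottle, pan or scoop is moved by more than 20 mm (distance of any of bottle_mid, sieve_mid, scoop_mid from where it was at the start of the episode above 0.02 m).
It also fails if it takes over 42 s, if anything falls off the work surface, if the arm or the gripper's body presses on something with over 40 N, if the wrist force passes 120 N, or if a joint passes its speed limit or range.

## Robot

A 6-joint arm with a two-finger parallel gripper is mounted at the origin on the work surface. World frame = base frame: x ahead of the robot, y to its left, z up, the work surface at z = 0. Lengths are in mm, angles in rad, forces in N, time in s.
With the tool pointing down it reaches from about 275 to 850 mm from the base axis. Payload 5.2 kg.
Tool frame: the origin (TCP) lies on the centre line of the jaws, within the pads' length; the fingertips stand 11 mm ahead of it and the grasp point (between the pads) lies 8 mm behind it; z points along the fingers, y is the line along which they close (so a half turn about z gives the same grasp; the last joint's range is limited). The gripper opens to 85 mm and grips with 20 to 120 N. Pads are 22 mm wide; open, the fingers measure 114 mm over their backs; the gripper's body (76 mm by 85 mm) begins 54 mm behind the grasp point. The pads swing forward as they close: fully open they stand 13 mm farther back than shut.
Start: joints at [-1.444, 0.259, 1.535, -0, 1.348, -0.203], TCP at [178.141, -520.357, 242.31] pointing down, gripper open.
Joint ranges: [-3.14, 3.14], [-0.91, 2.08], [0.19, 2.58], [-1.22, 4.36], [0.22, 2.71], [-3.12, 3.12]. Speed limits (rad/s): [2.57, 2.57, 3.14, 3.14, 3.14, 3.14].

## Interface

Orientations are given as [roll, pitch, yaw] about the fixed x, y, z axes, in that order (R = Rz(yaw) Ry(pitch) Rx(roll)).
In Python, from workcell import telemetry, cams, manip gives the robot as it stands.
- The arm moves only by the tool play_rows, never from a script. Its argument "deltas" is a list of rows, each a list of 7 numbers: the shift along the tool's x, y, z normalised to -1 to 1, where 1 is 100 mm, then the turn, a rotation vector about the tool's x, y, z normalised to -1 to 1, where 1 is 45 degrees, then the finger opening in mm, from 0 to 85.4. In form: [[dx, dy, dz, wx, wy, wz, jaw], ...]. A call has 1 to 20 rows; each row is the pose to reach, as a shift and turn from the pose commanded when the call began, along the tool's axes at that moment; what a row does not reach only later rows make up. A row lasts 1/12 s, in which the tool goes at most 41.7 mm and 7.16 degrees, less where a joint would pass 70% of its speed; a pose out of reach is approached as far as the arm can. A call with a number of a shift or a turn outside -1 to 1 is refused whole. A call with a gripper value outside its range is refused whole. The fingers move at their own pace and stop on an object; the grip force is fixed at half the most. Time passes only in rows, so rows that repeat a pose let the fingers close. It gives the time, the measured TCP pose, the force, the opening and the grip force at its end, in the units of the state.
- telemetry.observe(): the state, without advancing time (a new reading comes with each control period).
- cams.capture(name): name is "scene" or "top" or "wrist"; returns a dict with "pixels" (480x640x3 uint8, red, green, blue), "depth" (480x640 float32, mm along the optical axis (not along the pixel's ray), 0 where there is no reading), "intrinsics" (3x3 intrinsics, pixels), "k1" (the pictures are not rectified: a ray, as slopes to the right and down, at radius r is drawn at 1 + k1 r^2 times it, then the intrinsics apply), "pose" (4x4, takes a point from camera to world coordinates). Camera axes: x right, y down, z forward; pixel columns grow to the right and rows downward; lengths in mm; the calibration is good to about 2 mm. A picture is of the moment at which its call begins.
- manip.job_done(): hands the job in; it is judged then, once.
The state is a dict: "clock": time; "joint_pos": joint angles; "joint_vel": joint speeds; "joint_torque": joint torques, N m; "tool_pos": TCP position; "orientation": TCP orientation; "ft_force": force on the tool from outside, world axes, zero at the start; "wrist_torque": the same for the moment, N m; "gripper_width": opening from 0.0 (shut) to 1.0 (fully open); "grasp_force": force on a finger pad.
Only numpy, scipy, OpenCV 4.12 (cv2) and the standard library are available. Lean on these libraries where they do the work, as an engineer would, in place of code of your own. Each camera call takes 0.05 s, during which the arm holds its last target. There are 200 camera calls.

## Working session

There is one attempt and no reset: what is moved stays moved. The work goes in short steps, Python scripts to look and compute and a tool call to move; the robot and the scene stay as the last step left them, time stands still between calls to the robot, and variables do not carry over. Pictures are saved under pics/ and viewed, at most 10 in all, crops included, and the job is handed in when it is done.

Besides the shell and the picture viewer there is one more tool, called after ">>>" by a JSON object that holds its "op" and its "data", one argument or row to a line. play_rows: Moves the arm, as the interface text tells. Its arguments: {"type":"object","properties":{"deltas":{"type":"array"}},"required":["deltas"]}

```bash
mkdir -p pics; cat > h.py <<'E'
import numpy as np, cv2, pickle
from workcell import telemetry, cams, manip
def cap(n,tag):
    c=cams.capture(n); pickle.dump(c,open(f'{tag}.pkl','wb')); cv2.imwrite(f'pics/{tag}.png',c['pixels'][:,:,::-1]); return c
def pts(c):
    K=np.array(c['intrinsics']);k=float(c['k1']);h,w=c['depth'].shape
    u,v=np.meshgrid(np.arange(w),np.arange(h))
    g=cv2.undistortPoints(np.stack([u,v],-1).reshape(-1,1,2).astype(np.float64),K,np.array([k,0,0,0,0])).reshape(h,w,2)
    z=c['depth'][...,None]; P=np.concatenate([g*z,z],-1); T=np.array(c['pose'])
    return P@T[:3,:3].T+T[:3,3]
E
python3 - <<'E'
from h import *
for n in('scene','top'):
    c=cap(n,n+'0'); print(n,c['intrinsics'],c['k1'],c['pose'])
print(telemetry.observe())
E
```

```text
scene [[569.25390399   0.         311.79009585]
 [  0.         569.25390399 240.45594086]
 [  0.           0.           1.        ]] -0.16235016809877 [[-4.92256377e-01  5.25763060e-01 -6.93726794e-01  1.44224307e+03]
 [ 8.70293777e-01  3.12387110e-01 -3.80792642e-01  4.56404262e+02]
 [ 1.65046038e-02 -7.91193717e-01 -6.11342866e-01  9.25262663e+02]
 [ 0.00000000e+00  0.00000000e+00  0.00000000e+00  1.00000000e+00]]
top [[566.46557056   0.         319.96451441]
 [  0.         566.46557056 232.91543378]
 [  0.           0.           1.        ]] -0.040164469919072784 [[ 2.88970586e-02 -9.97078260e-01  7.07099967e-02  4.90228213e+02]
 [-9.99544664e-01 -2.82089695e-02  1.07106571e-02 -5.76108585e+01]
 [-8.68470720e-03 -7.09873064e-02 -9.97439411e-01  1.19933180e+03]
 [ 0.00000000e+00  0.00000000e+00  0.00000000e+00  1.00000000e+00]]
{'clock': 0.1, 'joint_pos': array([-1.44381881e+00,  2.59272500e-01,  1.53597663e+00,  7.68605363e-06,
        1.34800445e+00, -2.02787327e-01]), 'joint_vel': array([ 0.00065347, -0.00274483, -0.00264872, -0.0005804 ,  0.00112373,
        0.00027337]), 'joint_torque': array([ 1.55179139e-03, -4.46971464e+01, -2.91246146e+01, -4.00897043e-04,
        6.38494181e-03, -1.81140325e-05]), 'tool_pos': array([ 178.07340775, -519.89086946,  241.5553348 ]), 'orientation': array([-3.13996728e+00, -3.41849009e-04,  3.29762860e-01]), 'ft_force': array([-0.56153248, -0.43771723, -0.13097301]), 'wrist_torque': array([0.03563302, 0.0164512 , 0.02352714]), 'grasp_force': 0.0, 'gripper_width': 1.0005051653575188}
```

View pics/top0.png

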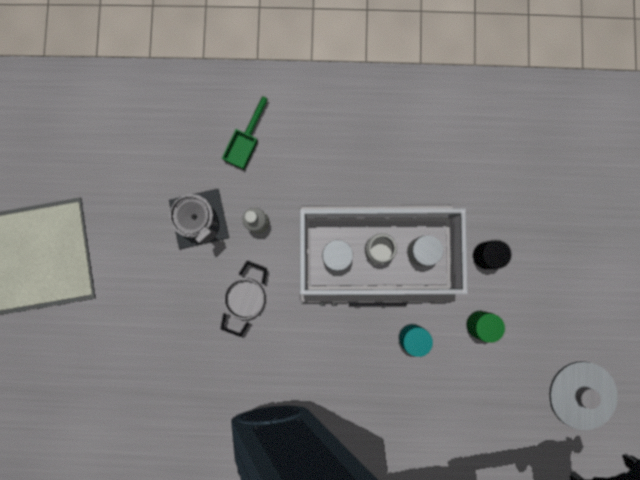

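View pics/scene0.png

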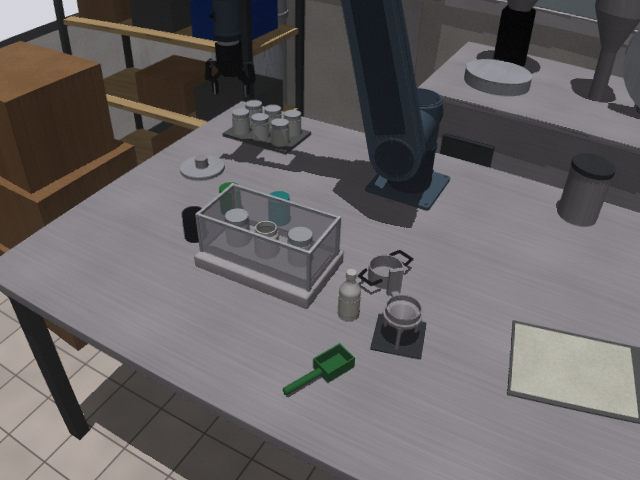

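The top view shows three jars in the shield: lids at (337,256) and (427,250), and the open one at (380,249). The black (492,254), green (487,326) and turquoise (416,340) jars outside are look-alikes. The funnel is in its stand at (193,215) with the handle near (204,236); the pan (246,298) and bottle (255,219) are other steel or white round things.

```bash
python3 - <<'E'
from h import *
c=pickle.load(open('top0.pkl','rb')); P=pts(c); im=c['pixels']
a=cv2.resize(im[180:260,155:275],(780,520),interpolation=3)[:290*2]
a=cv2.resize(im[180:260,160:270],(550,400),interpolation=3)
b=cv2.resize(im[200:310,295:475],(655,400),interpolation=3)
s=pickle.load(open('scene0.pkl','rb'));Ps=pts(s)
d=cv2.resize(s['pixels'][255:360,330:450],(342,300),interpolation=3)
a=cv2.resize(a,(412,300)); o=np.zeros((600,800,3),np.uint8); o[:300,:412]=a; o[:300,412:754]=d
o[300:,:491]=cv2.resize(b,(491,300)); cv2.imwrite('pics/crop1.png',o[:,:,::-1])
# jar/funnel points above heights
def cl(P,lab,x0,x1,y0,y1,zr):
    m=(P[...,0]>x0)&(P[...,0]<x1)&(P[...,1]>y0)&(P[...,1]<y1)&(P[...,2]>zr[0])&(P[...,2]<zr[1])
    q=P[m]; 
    if len(q): print(lab,len(q),'mean',q.mean(0).round(1),'min',q.min(0).round(1),'max',q.max(0).round(1))
for (u,v) in [(337,256),(380,249),(380,237),(427,250),(204,236),(206,233),(193,215),(178,215),(246,298),(255,219),(240,150),(310,212),(455,212),(300,290),(462,290)]: print(u,v,P[v,u].round(1))
f=P[236,204]
for zr in [(135,150),(150,165),(165,180),(180,200),(200,230)]:
  for n,Q in(('t',P),('s',Ps)): cl(Q,n+str(zr),f[0]-90,f[0]+120,f[1]-60,f[1]+100,zr)
for n,Q in(('t',P),('s',Ps)):
  for j,(u,v) in enumerate([(337,256),(380,249),(427,250)]):
    g=P[v,u]; cl(Q,n+'jar%d'%j,g[0]-45,g[0]+45,g[1]-42,g[1]+42,(114,130))
E
```

```text
337 256 [523.5 -79.7 122.3]
380 249 [ 542.6 -168.4   46. ]
380 237 [ 566.9 -167.5   49.4]
427 250 [ 539.6 -249.9  125.7]
204 236 [553.  170.5 145.2]
206 233 [559.  167.7 141.6]
193 215 [602.5 219.   35.7]
178 215 [598.  240.3  73.5]
246 298 [433.5 106.3   7.3]
255 219 [589.   77.9 130.4]
240 150 [748.3 131.8   3.7]
310 212 [603.4 -26.6 147.8]
455 212 [ 610.6 -296.3  151.6]
300 290 [458.  -12.6 151. ]
462 290 [ 466.5 -310.9  152.1]
t(135, 150) 99 mean [555.5 171.9 144.6] min [543.4 159.2 136.7] max [568.2 185.7 149.2]
s(135, 150) 99 mean [556.6 174.9 142.7] min [544.7 160.6 135.2] max [569.2 187.9 148.4]
tjar0 716 mean [526.6 -79.  123.4] min [ 498.7 -106.4  115.6] max [554.2 -51.  129.6]
tjar1 139 mean [ 543.2 -165.7  120.3] min [ 516.6 -189.8  114.1] max [ 568.2 -138.8  126.1]
tjar2 742 mean [ 540.7 -250.6  123.5] min [ 513.  -279.7  114.6] max [ 568.7 -221.9  130. ]
sjar0 365 mean [529.9 -77.1 123.7] min [ 495.2 -107.8  114.1] max [555.9 -50.9 128.7]
sjar1 148 mean [ 539.9 -165.   119.4] min [ 515.  -191.3  114.1] max [ 567.4 -138.9  126.4]
sjar2 310 mean [ 543.5 -247.9  124.1] min [ 509.6 -279.8  114.4] max [ 569.1 -220.8  129.8]
```

View pics/crop1.png

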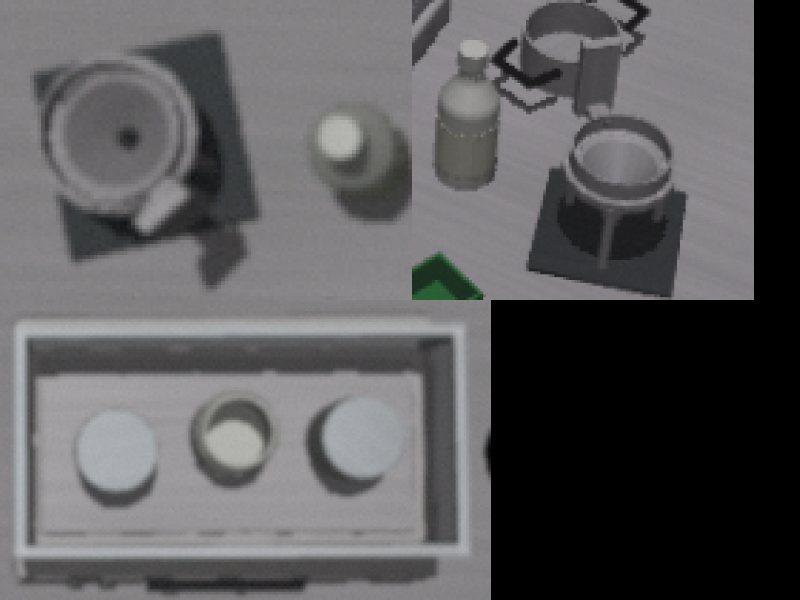

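The crop confirms the middle jar is open (inside visible at about (233,430)), with lids on the other two. The handle plate is at lower right of the funnel rim at (160,208). It is the only matching part, and its top at z≈145 is as expected.

```bash
cat >> h.py <<'E'
from scipy.optimize import least_squares
def circ(q,r=None):
    f=lambda p: np.hypot(q[:,0]-p[0],q[:,1]-p[1])-(p[2] if r is None else r)
    p0=[*q[:,:2].mean(0)]+([q[:,:2].std(0).sum()] if r is None else [])
    s=least_squares(f,p0,loss='soft_l1'); return s.x.round(1),np.sqrt((s.fun**2).mean()).round(1)
E
python3 - <<'E'
from h import *
for n in('top0','scene0'):
    P=pts(pickle.load(open(n+'.pkl','rb'))).reshape(-1,3)
    def near(c,r,z0,z1): return P[(np.hypot(P[:,0]-c[0],P[:,1]-c[1])<r)&(P[:,2]>z0)&(P[:,2]<z1)]
    q=near((600,215),48,86,98); print(n,'rim',len(q),circ(q))
    q=near((542,-165),34,116,126); print('jar',len(q),circ(q),circ(q,24.5))
    h=near((556,173),30,140,150); cc,sz,an=cv2.minAreaRect(h[:,:2].astype(np.float32)); w,v=np.linalg.eigh(np.cov(h[:,:2].T)); print('handle',len(h),h.mean(0).round(1),cc,sz,an,'thin dir',v[:,0],np.sqrt(w))
E
```

```text
top0 rim 184 (array([598.6, 213.6,  36.8]), np.float64(1.2))
jar 130 (array([ 542.5, -164.4,   24.3]), np.float64(0.9)) (array([ 542.5, -164.4]), np.float64(0.9))
handle 96 [555.5 172.  144.8] (555.5134887695312, 172.30728149414062) (11.05429458618164, 30.267486572265625) 44.3612060546875 thin dir [-0.71981491 -0.69416604] [3.12619943 8.80651542]
scene0 rim 246 (array([597.8, 215. ,  36.4]), np.float64(1.7))
jar 118 (array([ 541.9, -164.9,   24.3]), np.float64(1.9)) (array([ 541.9, -164.8]), np.float64(1.9))
handle 71 [556.1 174.6 144.8] (553.9942626953125, 174.05462646484375) (15.15648078918457, 30.101158142089844) 37.858612060546875 thin dir [-0.7571959  -0.65318785] [3.4408412  9.00770745]
```

>>> {"op": "play_rows", "data": {
  "deltas": [
    [0.25, -0.23, 0, 0, 0, 0, 85],
    [0.5, -0.46, 0, 0, 0, 0, 85],
    [0.75, -0.69, 0, 0, 0, 0, 85],
    [1, -0.92, 0, 0, 0, 0, 85],
    [1, -0.92, 0, 0, 0, 0, 85]
  ]
}}

```text
clock: 0.52
tool_pos: [244.8, -395.4, 241.9]
orientation: [-3.138, -0.002, 0.333]
ft_force: [0.6, 0.6, -0.4]
gripper_width: 0.995
grasp_force: 0.0
```

>>> {"op": "play_rows", "data": {
  "deltas": [
    [0.25, -0.23, 0, 0, 0, 0, 85],
    [0.5, -0.46, 0, 0, 0, 0, 85],
    [0.75, -0.69, 0, 0, 0, 0, 85],
    [1, -0.92, 0, 0, 0, 0, 85],
    [1, -0.92, 0, 0, 0, 0, 85]
  ]
}}

```text
clock: 0.93
tool_pos: [309.2, -276.6, 242.0]
orientation: [-3.139, -0.002, 0.334]
ft_force: [-0.6, -0.8, -0.2]
gripper_width: 0.993
grasp_force: 0.0
```

>>> {"op": "play_rows", "data": {
  "deltas": [
    [0.25, -0.23, 0, 0, 0, 0, 85],
    [0.5, -0.46, 0, 0, 0, 0, 85],
    [0.75, -0.69, 0, 0, 0, 0, 85],
    [1, -0.92, 0, 0, 0, 0, 85],
    [1, -0.92, 0, 0, 0, 0, 85]
  ]
}}

```text
clock: 1.35
tool_pos: [374.1, -157.8, 242.2]
orientation: [-3.139, -0.002, 0.335]
ft_force: [-0.6, -0.6, -0.3]
gripper_width: 0.993
grasp_force: 0.0
```

>>> {"op": "play_rows", "data": {
  "deltas": [
    [0.25, -0.23, 0, 0, 0, 0, 85],
    [0.5, -0.46, 0, 0, 0, 0, 85],
    [0.75, -0.69, 0, 0, 0, 0, 85],
    [1, -0.92, 0, 0, 0, 0, 85],
    [1, -0.92, 0, 0, 0, 0, 85]
  ]
}}

```text
clock: 1.77
tool_pos: [439.2, -39.2, 242.2]
orientation: [-3.14, -0.002, 0.334]
ft_force: [-0.3, -0.0, 0.3]
gripper_width: 0.998
grasp_force: 0.0
```

>>> {"op": "play_rows", "data": {
  "deltas": [
    [0.25, -0.23, 0, 0, 0, 0, 85],
    [0.5, -0.46, 0, 0, 0, 0, 85],
    [0.75, -0.69, 0, 0, 0, 0, 85],
    [1, -0.92, 0, 0, 0, 0, 85],
    [1, -0.92, 0, 0, 0, 0, 85]
  ]
}}

```text
clock: 2.18
tool_pos: [504.5, 79.6, 241.9]
orientation: [-3.14, -0.002, 0.333]
ft_force: [-0.4, -0.4, 0.1]
gripper_width: 0.996
grasp_force: 0.0
```

>>> {"op": "play_rows", "data": {
  "deltas": [
    [0.2, -0.18, 0, 0, 0, -0.16, 85],
    [0.4, -0.36, 0, 0, 0, -0.32, 85],
    [0.6, -0.55, 0, 0, 0, -0.48, 85],
    [0.81, -0.73, 0, 0, 0, -0.64, 85],
    [0.81, -0.73, 0, 0, 0, -0.8, 85],
    [0.81, -0.73, 0, 0, 0, -0.96, 85],
    [0.81, -0.73, 0, 0, 0, -1, 85]
  ]
}}

```text
clock: 2.77
tool_pos: [555.6, 170.5, 241.5]
orientation: [-3.141, 0.002, 1.122]
ft_force: [-0.8, -0.2, 0.1]
gripper_width: 0.996
grasp_force: 0.0
```

>>> {"op": "play_rows", "data": {
  "deltas": [
    [0, 0, 0, 0, 0, -0.16, 85],
    [0, 0, 0, 0, 0, -0.32, 85],
    [0, 0, 0, 0, 0, -0.48, 85],
    [0, 0, 0, 0, 0, -0.64, 85],
    [0, 0, 0, 0, 0, -0.8, 85],
    [0, 0, 0, 0, 0, -0.96, 85],
    [0, 0, 0, 0, 0, -1, 85]
  ]
}}

```text
clock: 3.35
tool_pos: [555.6, 169.8, 241.9]
orientation: [-3.141, 0.001, 1.906]
ft_force: [-0.3, -0.1, -0.6]
gripper_width: 0.993
grasp_force: 0.0
```

>>> {"op": "play_rows", "data": {
  "deltas": [
    [0, 0, 0, 0, 0, -0.16, 85],
    [0, 0, 0, 0, 0, -0.32, 85],
    [0, 0, 0, 0, 0, -0.48, 85],
    [0, 0, 0, 0, 0, -0.56, 85],
    [0, 0, 0, 0, 0, -0.56, 85],
    [0, 0, 0, 0, 0, -0.56, 85]
  ]
}}

```text
clock: 3.85
tool_pos: [555.5, 170.4, 242.0]
orientation: [-3.141, 0.0, 2.337]
ft_force: [-0.1, 0.7, 0.9]
gripper_width: 0.998
grasp_force: 0.0
```

```bash
cat >> h.py <<'E'
from scipy.spatial.transform import Rotation as R
def togo(p,yaw=None):
    o=telemetry.observe(); Rm=R.from_euler('xyz',o['orientation'])
    print('t',round(o['clock'],2),'tcp',o['tool_pos'].round(1),'rpy',o['orientation'].round(4),'F',o['ft_force'].round(1),'w',round(o['gripper_width'],3),'g',round(o['grasp_force'],1))
    print('shift',(Rm.inv().apply(np.array(p)-o['tool_pos'])/100).round(3))
    if yaw is not None: print('turn',((Rm.inv()*R.from_euler('xyz',[np.pi,0,yaw])).as_rotvec()/(np.pi/4)).round(3))
E
python3 - <<'E'
from h import *
togo([555.6,172.3,120],2.343); c=cap('wrist','w1'); print(np.array(c['pose']).round(2))
E
```

```text
t 3.85 tcp [555.5 170.4 242. ] rpy [-3.1408  0.      2.3371] F [-0.1  0.7  0.9] w 0.998 g 0.0
shift [0.013 0.015 1.22 ]
turn [-0.001  0.    -0.007]
[[ 7.2000e-01  6.6000e-01  2.0000e-01  5.0456e+02]
 [ 6.9000e-01 -6.9000e-01 -2.1000e-01  2.2485e+02]
 [-0.0000e+00  2.9000e-01 -9.6000e-01  3.7196e+02]
 [ 0.0000e+00  0.0000e+00  0.0000e+00  1.0000e+00]]
```

View pics/w1.png

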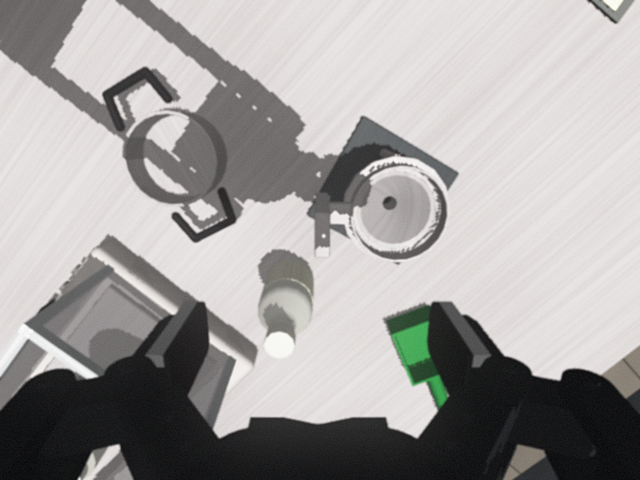

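The wrist view shows the handle plate at (322,225), midway between the fingers and lined up with them, with the funnel rim centred at (398,207). Next I refine the handle position from the wrist depth.

```bash
python3 - <<'E'
from h import *
P=pts(pickle.load(open('w1.pkl','rb')))[:, :].reshape(-1,3)
h=P[(np.hypot(P[:,0]-556,P[:,1]-173)<30)&(P[:,2]>141)&(P[:,2]<150)]
print(len(h),h.mean(0).round(1),cv2.minAreaRect(h[:,:2].astype(np.float32)))
q=P[(np.hypot(P[:,0]-598,P[:,1]-214)<48)&(P[:,2]>86)&(P[:,2]<98)];print(circ(q),len(q))
E
```

```text
723 [554.1 176.  143.3] ((554.3729858398438, 175.76788330078125), (9.642777442932129, 29.791179656982422), 44.26198196411133)
(array([597.6, 217.3,  36.8]), np.float64(0.8)) 1058
```

>>> {"op": "play_rows", "data": {
  "deltas": [
    [0.01, 0.01, 0.25, 0, 0, -0.01, 85],
    [0.03, 0.02, 0.5, 0, 0, -0.01, 85],
    [0.03, 0.02, 0.75, 0, 0, -0.01, 85],
    [0.03, 0.02, 0.9, 0, 0, -0.01, 85],
    [0.03, 0.02, 0.9, 0, 0, -0.01, 85]
  ]
}}

```text
clock: 4.32
tool_pos: [552.1, 174.7, 148.4]
orientation: [-3.136, -0.004, 2.346]
ft_force: [-0.7, -0.4, 1.3]
gripper_width: 0.997
grasp_force: 0.0
```

>>> {"op": "play_rows", "data": {
  "deltas": [
    [0, 0, 0.15, 0, 0, 0, 85],
    [0, 0, 0.25, 0, 0, 0, 85],
    [0, 0, 0.32, 0, 0, 0, 85],
    [0, 0, 0.32, 0, 0, 0, 85],
    [0, 0, 0.32, 0, 0, 0, 40],
    [0, 0, 0.32, 0, 0, 0, 30],
    [0, 0, 0.32, 0, 0, 0, 22],
    [0, 0, 0.32, 0, 0, 0, 18],
    [0, 0, 0.32, 0, 0, 0, 16],
    [0, 0, 0.32, 0, 0, 0, 16],
    [0, 0, 0.32, 0, 0, 0, 16],
    [0, 0, 0.32, 0, 0, 0, 16]
  ]
}}

```text
clock: 5.32
tool_pos: [554.6, 175.6, 120.4]
orientation: [3.142, 0.0, 2.348]
ft_force: [-0.7, -0.5, -0.8]
gripper_width: 0.19
grasp_force: 0.0
```

```bash
python3 - <<'E'
from h import *
togo([554.8,174.3,120],2.343); cap('wrist','w2')
E
```

```text
t 5.32 tcp [554.6 175.6 120.4] rpy [3.1415e+00 1.0000e-04 2.3483e+00] F [-0.7 -0.5 -0.8] w 0.19 g 0.0
shift [-0.011 -0.008  0.004]
turn [0.    0.    0.007]
```

View pics/w2.png

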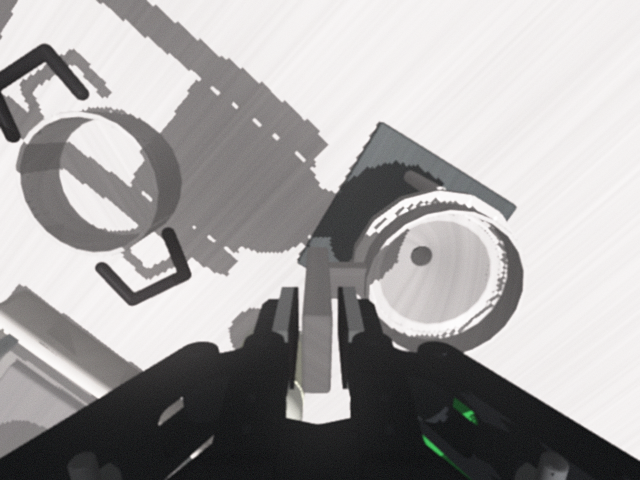

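The plate sits between the pads (plate x≈303–332, pads at 297 and 340), centred. Next: close, then lift.

>>> {"op": "play_rows", "data": {
  "deltas": [
    [0, 0, 0, 0, 0, 0, 13],
    [0, 0, 0, 0, 0, 0, 11],
    [0, 0, 0, 0, 0, 0, 9],
    [0, 0, 0, 0, 0, 0, 6],
    [0, 0, 0, 0, 0, 0, 3],
    [0, 0, 0, 0, 0, 0, 0],
    [0, 0, 0, 0, 0, 0, 0],
    [0, 0, 0, 0, 0, 0, 0],
    [0, 0, 0, 0, 0, 0, 0]
  ]
}}

```text
clock: 6.12
tool_pos: [554.6, 175.6, 120.4]
orientation: [3.142, 0.0, 2.348]
ft_force: [-0.8, -1.5, 3.1]
gripper_width: 0.107
grasp_force: 58.4
```

>>> {"op": "play_rows", "data": {
  "deltas": [
    [0, 0, -0.03, 0, 0, 0, 0],
    [0, 0, -0.08, 0, 0, 0, 0],
    [0, 0, -0.15, 0, 0, 0, 0],
    [0, 0, -0.2, 0, 0, 0, 0],
    [0, 0, -0.2, 0, 0, 0, 0],
    [0, 0, -0.2, 0, 0, 0, 0],
    [0, 0, -0.2, 0, 0, 0, 0]
  ]
}}

```text
clock: 6.7
tool_pos: [554.5, 175.6, 140.3]
orientation: [3.142, -0.0, 2.348]
ft_force: [-0.9, -0.3, -1.6]
gripper_width: 0.106
grasp_force: 58.4
```

```bash
python3 - <<'E'
from h import *
togo([554.8,174.3,310],2.343); 
for n in('top','scene','wrist'): cap(n,n+'3')
for n in('top3','scene3','wrist3'):
    P=pts(pickle.load(open(n+'.pkl','rb'))).reshape(-1,3)
    q=P[(np.hypot(P[:,0]-598,P[:,1]-215)<50)&(P[:,2]>103)&(P[:,2]<120)]
    print(n,len(q),circ(q) if len(q)>20 else '',q[:,2].max() if len(q) else '')
E
```

```text
t 6.7 tcp [554.5 175.6 140.3] rpy [ 3.1415 -0.      2.3483] F [-0.9 -0.3 -1.6] w 0.106 g 58.4
shift [-0.012 -0.007 -1.697]
turn [ 0.    -0.     0.007]
top3 29 (array([596.9, 217.1,  40. ]), np.float64(0.6)) 114.86001491191655
scene3 325 (array([597.3, 215.8,  36.5]), np.float64(2.7)) 116.14990364620974
wrist3 4406 (array([596.5, 217.6,  37. ]), np.float64(3.0)) 111.60448431675357
```

View pics/wrist3.png

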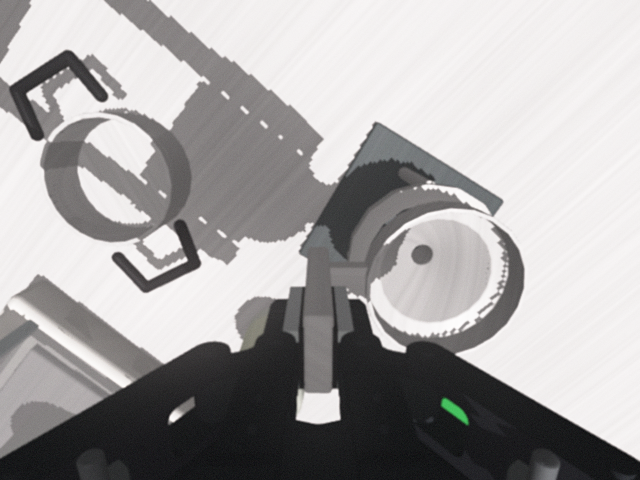

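Lifted 20 mm; the rim rose to z≈112 and the grip is 58 N. Next: raise, then carry across.

>>> {"op": "play_rows", "data": {
  "deltas": [
    [0, 0, -0.1, 0, 0, 0, 0],
    [0, 0, -0.25, 0, 0, 0, 0],
    [0, 0, -0.4, 0, 0, 0, 0],
    [0, 0, -0.55, 0, 0, 0, 0],
    [0, 0, -0.7, 0, 0, 0, 0],
    [0, 0, -0.8, 0, 0, 0, 0]
  ]
}}

```text
clock: 7.35
tool_pos: [555.2, 175.7, 222.6]
orientation: [3.14, 0.001, 2.348]
ft_force: [0.3, -0.1, -1.0]
gripper_width: 0.106
grasp_force: 58.5
```

>>> {"op": "play_rows", "data": {
  "deltas": [
    [0, 0, -0.15, 0, 0, 0, 0],
    [0, 0, -0.3, 0, 0, 0, 0],
    [0, 0, -0.45, 0, 0, 0, 0],
    [0, 0, -0.6, 0, 0, 0, 0],
    [0, 0, -0.72, 0, 0, 0, 0],
    [0, 0, -0.8, 0, 0, 0, 0],
    [0, 0, -0.8, 0, 0, 0, 0]
  ]
}}

```text
clock: 7.93
tool_pos: [555.3, 175.7, 302.6]
orientation: [3.139, 0.002, 2.348]
ft_force: [0.0, 0.2, -1.6]
gripper_width: 0.108
grasp_force: 58.5
```

>>> {"op": "play_rows", "data": {
  "deltas": [
    [-0.04, -0.05, 0, 0, 0, 0, 0],
    [-0.1, -0.13, 0, 0, 0, 0, 0],
    [-0.18, -0.24, 0, 0, 0, 0, 0],
    [-0.28, -0.37, 0, 0, 0, 0, 0],
    [-0.38, -0.5, 0, 0, 0, 0, 0],
    [-0.48, -0.64, 0, 0, 0, 0, 0],
    [-0.58, -0.77, 0, 0, 0, 0, 0]
  ]
}}

```text
clock: 8.52
tool_pos: [539.4, 78.2, 299.4]
orientation: [-3.14, -0.001, 2.348]
ft_force: [0.9, 0.1, -1.6]
gripper_width: 0.109
grasp_force: 58.4
```

>>> {"op": "play_rows", "data": {
  "deltas": [
    [-0.1, -0.13, 0, 0, 0, 0, 0],
    [-0.2, -0.26, 0, 0, 0, 0, 0],
    [-0.3, -0.4, 0, 0, 0, 0, 0],
    [-0.4, -0.53, 0, 0, 0, 0, 0],
    [-0.5, -0.66, 0, 0, 0, 0, 0],
    [-0.58, -0.77, 0, 0, 0, 0, 0]
  ]
}}

```text
clock: 9.02
tool_pos: [525.1, -17.4, 299.5]
orientation: [-3.14, -0.001, 2.347]
ft_force: [0.5, 0.2, -1.4]
gripper_width: 0.104
grasp_force: 58.4
```

>>> {"op": "play_rows", "data": {
  "deltas": [
    [-0.1, -0.13, 0, 0, 0, 0, 0],
    [-0.2, -0.26, 0, 0, 0, 0, 0],
    [-0.3, -0.4, 0, 0, 0, 0, 0],
    [-0.4, -0.53, 0, 0, 0, 0, 0],
    [-0.5, -0.66, 0, 0, 0, 0, 0],
    [-0.58, -0.77, 0, 0, 0, 0, 0]
  ]
}}

```text
clock: 9.52
tool_pos: [510.7, -112.6, 299.5]
orientation: [-3.14, -0.001, 2.347]
ft_force: [0.3, 0.5, -1.6]
gripper_width: 0.104
grasp_force: 58.4
```

>>> {"op": "play_rows", "data": {
  "deltas": [
    [-0.1, -0.13, 0, 0, 0, 0, 0],
    [-0.2, -0.26, 0, 0, 0, 0, 0],
    [-0.3, -0.4, 0, 0, 0, 0, 0],
    [-0.4, -0.53, 0, 0, 0, 0, 0],
    [-0.5, -0.66, 0, 0, 0, 0, 0],
    [-0.56, -0.74, 0, 0, 0, 0, 0],
    [-0.6, -0.77, 0, 0, 0, 0, 0],
    [-0.6, -0.77, 0, 0, 0, 0, 0],
    [-0.6, -0.77, 0, 0, 0, 0, 0],
    [-0.6, -0.77, 0, 0, 0, 0, 0]
  ]
}}

```text
clock: 10.35
tool_pos: [499.1, -206.5, 300.2]
orientation: [3.141, -0.001, 2.349]
ft_force: [-0.4, -0.3, -1.4]
gripper_width: 0.106
grasp_force: 58.5
```

```bash
python3 - <<'E'
from h import *
togo([499.5,-206.8,300],2.348)
o=np.zeros((600,800,3),np.uint8)
for n in('top','scene','wrist'):
    c=cap(n,n+'4'); P=pts(c).reshape(-1,3)
    P=P[np.hypot(P[:,0]-542,P[:,1]+165)<48]
    for nm,z0,z1 in(('rim',264,280),('cone',225,250),('jar',116,126)):
        q=P[(P[:,2]>z0)&(P[:,2]<z1)]; 
        if len(q)>15: print(n,nm,len(q),circ(q),q[:,2].min().round(1),np.percentile(q[:,2],95).round(1))
    print(n,'lowest funnel z',P[P[:,2]>165][:,2].min() if (P[:,2]>165).any() else '')
    if n=='scene': cv2.imwrite('pics/s4c.png',cv2.resize(c['pixels'][130:310,170:410],(800,600),interpolation=3)[:,:,::-1])
E
```

```text
t 10.35 tcp [ 499.1 -206.5  300.2] rpy [ 3.1413e+00 -6.0000e-04  2.3488e+00] F [-0.4 -0.3 -1.4] w 0.106 g 58.5
shift [-0.004  0.001  0.002]
turn [ 0.    -0.001  0.001]
top rim 179 (array([ 543.3, -165.3,   36.7]), np.float64(0.6)) 264.2 274.7
top cone 528 (array([ 543.9, -164. ,   17.7]), np.float64(5.3)) 225.4 249.2
top lowest funnel z 203.3171775596312
scene rim 305 (array([ 542.5, -165. ,   36.5]), np.float64(2.1)) 264.0 275.0
scene cone 105 (array([ 539.8, -168.1,   19.3]), np.float64(4.2)) 226.6 249.4
scene jar 129 (array([ 542. , -165.1,   24.5]), np.float64(1.9)) 116.1 124.1
scene lowest funnel z 201.5740199447332
wrist rim 3976 (array([ 541.6, -164.2,   36.9]), np.float64(2.3)) 264.0 270.9
wrist cone 7598 (array([ 542.4, -163.6,   20.3]), np.float64(5.4)) 225.0 249.3
wrist jar 440 (array([ 540.8, -163.2,   24.3]), np.float64(0.9)) 116.1 119.4
wrist lowest funnel z 198.74485365537603
```

View pics/s4c.png

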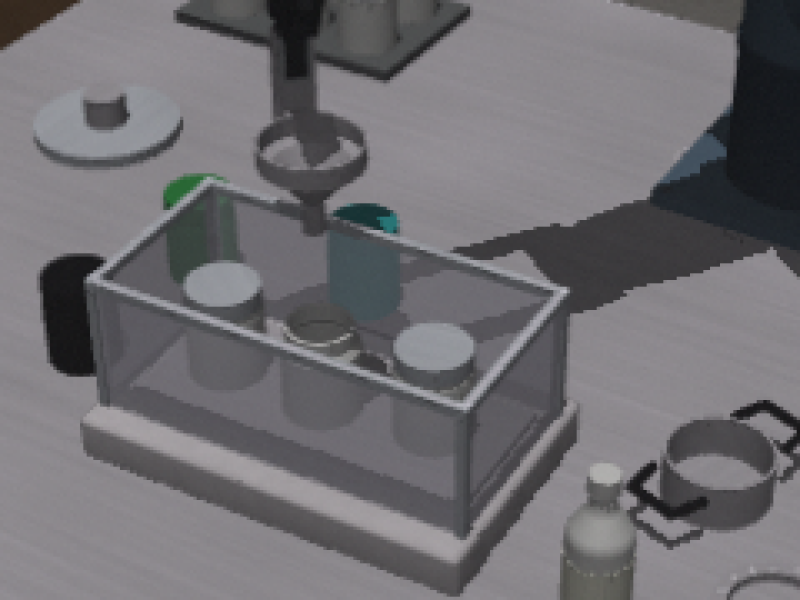

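View pics/wrist4.png

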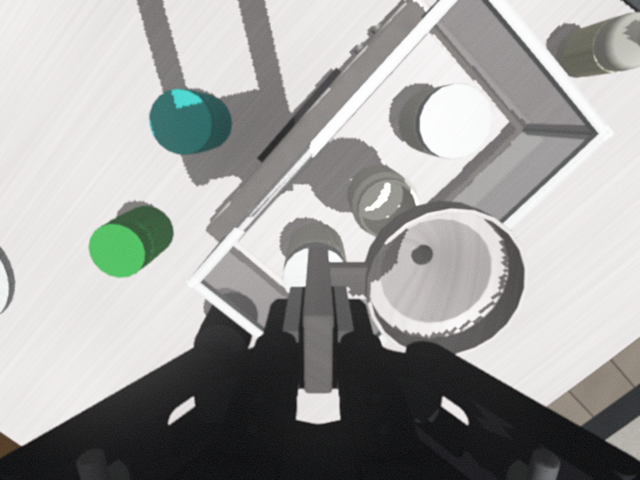

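Crop: the funnel hangs upright above the shield, spout tip at (315,230), over the open middle jar at (320,325). The wrist view shows the same open jar at (383,200), with the lidded ones either side. In each camera the funnel and jar axes agree within about 1 mm. Next: lower 70 mm.

>>> {"op": "play_rows", "data": {
  "deltas": [
    [0.01, 0, 0.04, 0, 0, 0, 0],
    [0.01, 0, 0.1, 0, 0, 0, 0],
    [0.01, 0, 0.17, 0, 0, 0, 0],
    [0.01, 0, 0.24, 0, 0, 0, 0],
    [0.01, 0, 0.31, 0, 0, 0, 0],
    [0.01, 0, 0.38, 0, 0, 0, 0],
    [0.01, 0, 0.44, 0, 0, 0, 0],
    [0.01, 0, 0.5, 0, 0, 0, 0],
    [0.01, 0, 0.55, 0, 0, 0, 0],
    [0.01, 0, 0.6, 0, 0, 0, 0],
    [0.01, 0, 0.63, 0, 0, 0, 0],
    [0.01, 0, 0.66, 0, 0, 0, 0],
    [0.01, 0, 0.68, 0, 0, 0, 0],
    [0.01, 0, 0.69, 0, 0, 0, 0],
    [0.01, 0, 0.69, 0, 0, 0, 0],
    [0.01, 0, 0.69, 0, 0, 0, 0],
    [0.01, 0, 0.69, 0, 0, 0, 0],
    [0.01, 0, 0.69, 0, 0, 0, 0]
  ]
}}

```text
clock: 12.0
tool_pos: [498.6, -206.6, 231.6]
orientation: [3.141, 0.001, 2.348]
ft_force: [0.2, -0.2, -1.6]
gripper_width: 0.107
grasp_force: 58.5
```

```bash
python3 - <<'E'
from h import *
togo([499,-206,231],2.348)
for n in('top','scene','wrist'):
    c=cap(n,n+'5'); P=pts(c).reshape(-1,3)
    P=P[np.hypot(P[:,0]-542,P[:,1]+165)<48]
    for nm,z0,z1 in(('rim',195,212),('jar',114,124)):
        q=P[(P[:,2]>z0)&(P[:,2]<z1)]
        if len(q)>15: print(n,nm,len(q),circ(q),np.percentile(q[:,2],95).round(1))
        if nm=='rim':
            t=q[np.hypot(q[:,0]-542,q[:,1]+165)>33]; t=t[t[:,2]>np.percentile(t[:,2],40)]
            print('plane slope',np.linalg.lstsq(np.c_[t[:,:2],np.ones(len(t))],t[:,2],rcond=None)[0][:2].round(3))
    q=P[(P[:,2]>100)&(P[:,2]<145)]
    if n=='scene': cv2.imwrite('pics/s5c.png',cv2.resize(c['pixels'][170:290,200:360],(800,600),interpolation=3)[:,:,::-1])
E
```

```text
t 12.0 tcp [ 498.6 -206.6  231.6] rpy [3.1415e+00 5.0000e-04 2.3483e+00] F [ 0.2 -0.2 -1.6] w 0.107 g 58.5
shift [0.001 0.007 0.006]
turn [0.    0.001 0.   ]
top rim 151 (array([ 542.9, -165.4,   36.8]), np.float64(0.6)) 206.2
plane slope [ 0.001 -0.008]
scene rim 283 (array([ 542.3, -166.1,   36.9]), np.float64(1.8)) 206.8
plane slope [ 0.001 -0.004]
scene jar 119 (array([ 542.1, -164.9,   24.2]), np.float64(1.8)) 123.3
wrist rim 4057 (array([ 540.9, -164.4,   36.9]), np.float64(2.2)) 202.1
plane slope [-0.005 -0.002]
wrist jar 464 (array([ 541.1, -163.1,   24.8]), np.float64(0.9)) 119.4
```

View pics/s5c.png

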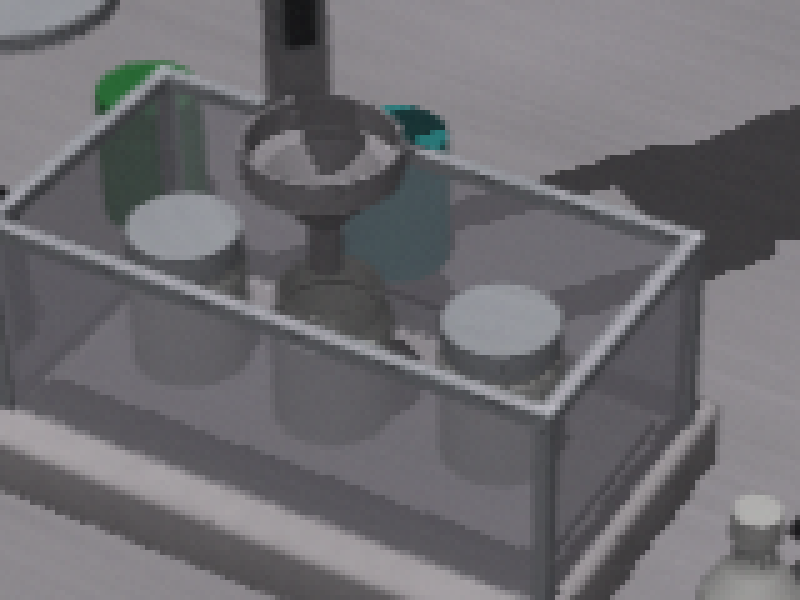

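The spout tip at (325,275) hangs just above the open jar's mouth, about (333,295), clear of everything. Height is about 11 mm above the rim, offset about 1 mm, tilt below 0.01 rad.

```bash
python3 -c "
from h import *
print(manip.job_done())"
```

```text
the job is handed in; nothing more can be done
None
```

I handed the job in with the funnel held upright and still about 11 mm above the rim of the open middle jar and about 1 mm off its axis; I saw no contact with the jars, scale or shield, and the hand-in returned no verdict.

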